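# Reseat a tube rack in the rack mixer, clamp it and set it to run

### The arm

A 6-joint arm with a two-finger parallel gripper is mounted at the origin on a cart in front of the work surface, level with it; the furniture and walls round the work are solid. World frame = base frame: x ahead of the robot, y to its left, z up, the work surface at z = 0. Lengths are in m, angles in rad, forces in N, time in s.
With the tool pointing down it reaches from about 0.35 to 0.975 m from the base axis. Payload 4.9 kg.
Tool frame: the origin (TCP) lies midway between the tips of the shut fingers; the grasp point (between the pads) lies 19 mm behind it; z points along the fingers, y is the line along which they close (so a half turn about z gives the same grasp; the last joint's range is limited). The gripper opens to 85 mm and grips with 20 to 120 N. Pads are 22 mm wide; open, the fingers measure 114 mm over their backs; the gripper's body (76 mm by 85 mm) begins 54 mm behind the grasp point. The pads swing forward as they close: fully open they stand 13 mm farther back than shut.
Start: joints at [0.991, 0.053, 1.613, -0, 1.476, -0.119], TCP at [0.278, 0.56, 0.231] pointing down, gripper open.
Joint ranges: [-3.01, 3.01], [-1.01, 2.22], [0.06, 2.58], [-1.02, 4.17], [0.09, 2.62], [-3.14, 3.14]. Speed limits (rad/s): [2.57, 2.57, 3.14, 3.14, 3.14, 3.14].

### API

Orientations are given as a unit quaternion [w, x, y, z].
In Python, from plant import state, grab_frame, job_done, cut_out, place_of gives the robot as it stands.
- The arm moves only by the tool jog_arm, never from a script. Its argument "motion" is text: rows parted by semicolons, each of 7 numbers parted by spaces: the opening in per cent of the stroke, from 0 (shut) to 100 (fully open), then the shift along the tool's x, y, z as a fraction of full scale, then the turn, a rotation vector about the tool's x, y, z as a fraction of full scale. A call has exactly 5 rows; each row is the pose to reach, as a shift and turn from the pose commanded when the call began, along the tool's axes at that moment; what a row does not reach only later rows make up. Full scale, the value 1, is 50 cm for a shift and 1.5 rad for a turn. A row lasts 1/8 s, in which the tool goes at most 62.5 mm and 10.7 degrees, less where a joint would pass 70% of its speed; a pose out of reach is approached as far as the arm can. A call with a number of a shift or a turn outside -1 to 1 is refused whole. A call with a gripper value outside its range is refused whole. The fingers move at their own pace and stop on an object; the grip force is fixed at half the most. Time passes only in rows, so rows that repeat a pose let the fingers close, or fill a call up. It gives the time, the measured TCP pose, the force, the opening and the grip force at its end, in the units of the state.
- state(): the state, without advancing time (a new reading comes with each control period).
- grab_frame(name): name is "scene" or "top"; returns a dict with "color" (384x512x3 uint8, red, green, blue), "range_z" (384x512 float32, m along the optical axis (not along the pixel's ray), 0 where there is no reading), "intrinsics" (3x3 intrinsics, pixels), "k1" (the pictures are not rectified: a ray, as slopes to the right and down, at radius r is drawn at 1 + k1 r^2 times it, then the intrinsics apply), "world_from_camera" (4x4, takes a point from camera to world coordinates). Camera axes: x right, y up, looking along -z (the intrinsics and any distortion apply to the point x, -y, -z); pixel columns grow to the right and rows downward; lengths in m; the calibration is good to about 2 mm. A picture is of the moment at which its call begins.
- job_done(): hands the job in; it is judged then, once.
Trained networks look in the newest picture that a camera, given by its name, has taken for a name from the list of things; names that differ only in an ending like _2 or _b are one class to them, and where a whole thing is asked for, a point or a joint stands for the part that bears it (a point fixed in the world has none). Each returns a list of dicts, best first, with "p" (0 to 1); they miss things now and then, are a little off and sometimes report something else, mostly with a low value. They report only what shows in the picture. A call takes as long as a camera call.
- cut_out(camera, thing): "pixels" (384x512 bool, what is visible of it).
- place_of(camera, thing): "at" ([x, y, z] in m, in world coordinates, good to about 4 mm: a listed point, or the origin of a listed thing).
The state is a dict: "time": time; "joint_pos": joint angles; "joint_vel": joint speeds; "joint_efforts": joint torques, N m; "tool_pos": TCP position; "tool_rot": TCP orientation; "contact_force": force on the tool from outside, world axes, zero at the start; "ft_torque": the same for the moment, N m; "gripper_width": opening from 0.0 (shut) to 1.0 (fully open); "grasp_force": force on a finger pad.
Only numpy, scipy, OpenCV 4.12 (cv2) and the standard library are available. Lean on these libraries where they do the work, as an engineer would, in place of code of your own. Each camera call takes 0.05 s, during which the arm holds its last target. There are 200 camera calls.

### The job

The tube rack was clamped in the mixer before it was fully home. Raise the lift lever until it stays up by itself, push the rack fully home against the back stop of the tray, then bring the lever all the way down again under control so that the pad comes down gently on the rack; never let the sprung pad snap down. Then set the mixer to run: press the selector knob down, turn it clockwise to its far stop and let it spring back up.

Things in the scene. Friction and masses are not known exactly. Their poses are not given: they have to be found in the camera images.
- mixer: white bench-top rack mixer, fixed. Base 250 x 140 mm; aluminium tray, top 60 mm above the bench; rails 12 mm high, 116 mm apart; rear column; overhanging head 76 mm wide, 170 to 238 mm above the bench, front end at x = -58 mm. A pod 52 mm high on the -y side carries the knob. Origin: on the bench, mid base; +x from its open front to the column, +y left seen from the front, z up.
- rack_stop (a point): point on the mixer in the middle of the tray's back end: on the tray's surface, in the plane of the rubber back stop's face (44 mm high). Axes as the mixer's. The rack is home when its rear end touches this plane.
- rack: orange tube rack, a block with rows of square bosses between its tube places, 182 mm long, 112 mm wide, 53 mm high over its flat top (57 mm over the bosses), loose, about 0.6 kg. It lies lengthwise between the tray's rails, its front end sticking out of the tray towards the front by some 25 to 55 mm too far. Origin: centre of its underside; its own y axis runs along its 182 mm length.
- clamp_pad (a joint): height of the hold-down pad: 0 = resting on the rack's flat top, about 0.015 m = fully raised by the lever. A spring pushes the pad down with about 26 N at 0, 30 N raised. Falling faster than about 0.1 m/s is snapping; let go under load it falls at over 0.2 m/s.
- pad_face (a point): centre of the underside of the hold-down pad, a black foam plate 80 mm (x) by 98 mm (y) under a steel plate, on a spindle below the head.
- lift_lever (a joint): lever angle: 0 = down (points forward, 20 deg downward), 1.48 rad = up at its stop. Turns about the mixer's y axis through lever_pivot. First 0.1 rad free, then its cam lifts the sprung pad (7 to 12 N at the grip). Past 1.31 rad it is over centre and stays up alone. On the way back the spring drives it down as soon as it is below 1.31 rad: a lever let go there snaps down.
- lever_pivot (a point): point on the lever's turning axis, in the middle of the lever's width, beside the +y face of the head; fixed to the mixer, axes as the mixer's.
- lever_grip (a point): middle of the black grip at the lever's free end, 95 mm from the pivot: 46 mm long along the lever, 16 mm wide (along the mixer's y), 12 mm thick; in front of the head when down, above and in front of it when up. Pinched across its width from above it can turn between the fingers as the lever swings.
- selector (a joint): turn of the selector knob: 0 = off, where it starts (white line to the mixer's front), 2.27 rad = run, its far stop, 130 degrees clockwise seen from above. A pin locks it at both ends: it turns only when pressed down 6 mm or more, stays down by itself in between, and can spring up again at the far stop.
- selector_press (a joint): how far the knob is pressed down: 0 = up (locked), 0.009 m = down at its stop. A spring resists with 5 to 9 N.
- knob_grip (a point): point on the axis of the selector knob, 4 mm below its top (90 mm above the bench when the knob is up). The knob is a black fluted cap, 46 mm across and 26 mm high, on a thin stem; axis vertical; pod surface 38 mm below this point, a 3 mm thick bezel of 32 mm radius on it; the tray's rail stands 59 mm from the axis, level with the knob's stem.

How it is judged:
On the way, in this order (a step that is already met when the one before it is completed fails the run):
1. the lever is up and stays up, the pad clear of the rack (value of joint lift_lever above 1.35 rad and value of joint clamp_pad above 0.013 m and contact force between the fingers and lift_lever below 0.5 N), for 0.2 s.
2. the rack is home against the back stop, the pad still raised (x of rack in the frame of rack_stop above -0.0945 m and value of joint clamp_pad above 0.013 m), for 0.2 s.
3. the pad presses on the rack, the lever down (contact force between clamp_pad and rack above 12 N and value of joint lift_lever below 0.2 rad), for 0.2 s.
4. the selector stands at its far stop and has sprung up (value of joint selector above 2.15 rad and value of joint selector_press below 0.002 m), for 0.2 s.
At the end, for the whole second after the job is handed in: The rack's rear end lies within 3.5 mm of the back stop, the pad presses on it with more than 12 N, the lever is down (below 0.2 rad), the selector is turned beyond 2.15 rad and has sprung up (pressed less than 2 mm), and all is at rest (all of step 3 and all of step 4 and x of rack in the frame of rack_stop above -0.0945 m and linear speed of rack below 0.01 m/s); the robot touches nothing.
It fails at once if the pad snaps down (faster than 0.12 m/s) (velocity of joint clamp_pad below -0.12 m/s).
It also fails if it takes over 72 s, if anything falls off the work surface, if the arm or the gripper's body presses on something with over 40 N, if the wrist force passes 120 N, or if a joint passes its speed limit or range.

## Working session

There is one attempt and no reset: what is moved stays moved. The work goes in short steps, Python scripts to look and compute and a tool call to move; the robot and the scene stay as the last step left them, time stands still between calls to the robot, and variables do not carry over. Pictures are saved under pics/ and viewed, at most 10 in all, crops included, and the job is handed in when it is done.

Besides the shell and the picture viewer there is one more tool, called after ">>>" by a JSON object that holds its "api" and its "payload". jog_arm: Moves the arm, as the interface text tells. Shift numbers are shares of 50 cm and turn numbers shares of 1.5 rad, none past 1 either way. Its arguments: {"type":"object","properties":{"motion":{"type":"string"}},"required":["motion"]}

```bash
mkdir -p pics; cat > h.py <<'E'
import numpy as np, cv2
from plant import *
from scipy.spatial.transform import Rotation as R
def cloud(f):
    K=f["intrinsics"];z=f["range_z"];h,w=z.shape
    u,v=np.meshgrid(np.arange(w),np.arange(h))
    p=cv2.undistortPoints(np.stack([u,v],-1).reshape(-1,1,2).astype(float),K,np.array([f["k1"],0,0,0,0.])).reshape(h,w,2)
    P=np.stack([p[...,0]*z,-p[...,1]*z,-z,np.ones_like(z)],-1)
    return (P@f["world_from_camera"].T)[...,:3]
def save(f,n): cv2.imwrite("pics/"+n+".png",cv2.cvtColor(f["color"],cv2.COLOR_RGB2BGR))
E
python3 - <<'E'
from h import *
F={}
for c in("scene","top"):
    f=grab_frame(c);F[c]=f;save(f,c+"0")
    print(c,np.round(f["world_from_camera"],3).tolist())
    for n in "mixer rack_stop rack pad_face lever_pivot lever_grip knob_grip".split():
        print(n,[(round(d["p"],2),np.round(d["at"],4).tolist()) for d in place_of(c,n)[:2]])
a=np.hstack([cv2.imread("pics/scene0.png"),cv2.imread("pics/top0.png")])
cv2.imwrite("pics/both0.png",cv2.resize(a,(800,300),interpolation=cv2.INTER_AREA))
s=state();print({k:np.round(v,3).tolist() for k,v in s.items()})
E
```

```text
scene [[0.537, 0.614, -0.579, 0.078], [-0.843, 0.405, -0.353, -0.042], [0.017, 0.678, 0.735, 0.778], [0.0, 0.0, 0.0, 1.0]]
mixer [(0.77, [0.5708, 0.2957, 0.0045]), (0.62, [0.6325, 0.3092, 0.0628])]
rack_stop [(0.72, [0.6323, 0.3112, 0.0607])]
rack [(0.95, [0.5075, 0.2825, 0.0599])]
pad_face [(0.74, [0.5437, 0.2926, 0.1131]), (0.55, [0.5511, 0.3377, 0.195])]
lever_pivot [(0.84, [0.5514, 0.3381, 0.1971])]
lever_grip [(0.57, [0.4559, 0.3229, 0.1642])]
knob_grip [(0.85, [0.5271, 0.1641, 0.0898])]
top [[0.002, 1.0, -0.031, 0.501], [-1.0, 0.003, 0.025, 0.274], [0.025, 0.031, 0.999, 1.084], [0.0, 0.0, 0.0, 1.0]]
mixer []
rack_stop []
rack [(0.67, [0.505, 0.2881, 0.0606])]
pad_face []
lever_pivot [(0.9, [0.5441, 0.3407, 0.1935])]
lever_grip [(0.76, [0.4584, 0.3216, 0.16])]
knob_grip [(0.65, [0.5235, 0.1639, 0.0918])]
{'time': 0.8, 'joint_pos': [0.991, 0.053, 1.613, -0.0, 1.476, -0.119], 'joint_vel': [-0.001, 0.0, -0.001, 0.0, 0.002, 0.0], 'joint_efforts': [0.0, -39.365, -37.043, -0.0, 0.001, -0.0], 'tool_pos': [0.278, 0.56, 0.231], 'tool_rot': [0.0, 0.228, 0.974, -0.0], 'contact_force': [-0.092, -0.097, 0.689], 'ft_torque': [0.04, -0.046, 0.037], 'grasp_force': 0.0, 'gripper_width': 1.0}
```

View pics/both0.png

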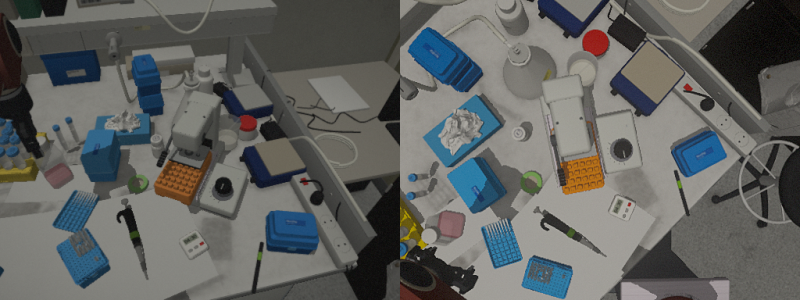

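The scene view shows the mixer with the orange rack in front at about (185,178) and the knob at (223,186). The top view shows the head at (570,105), the rack at (582,175) and the knob at (621,150). The mixer is yawed about 0.2 rad. I'll refine this from depth.

```bash
python3 - <<'E'
from h import *
f=grab_frame("top");P=cloud(f)
m=cut_out("top","mixer")
g=grab_frame("scene");Q=cloud(g)
def rect(X):
    r=cv2.minAreaRect((X[:,:2]*1000).astype(np.float32)); return np.round(r[0],1),np.round(r[1],1),round(r[2],1)
def near(P,lo,hi): return P[(P[...,2]>lo)&(P[...,2]<hi)&(np.hypot(P[...,0]-.58,P[...,1]-.29)<.22)]
for nm,C,cam in(("top",P,"top"),("scene",Q,"scene")):
    for th in("rack","lever_grip","knob_grip"):
        c=cut_out(cam,th)
        if c:
            X=C[c[0]["pixels"]];X=X[X[:,2]>.03];print(nm,th,round(c[0]["p"],2),len(X),np.round(np.median(X,0),4),np.round(np.percentile(X[:,2],[5,95]),3))
            if th=="rack":
                Y=X[(X[:,2]>.105)&(X[:,2]<.125)];print(rect(Y))
            else: print(rect(X))
    H=near(C,.225,.25);H=H[np.hypot(H[:,0]-.6,H[:,1]-.3)<.12];print("head",len(H),rect(H),np.median(H[:,2]))
# tall things within .3 m
A=P.reshape(-1,3);A=A[(A[:,2]>.1)&(A[:,2]<.6)&(abs(A[:,0]-.55)<.3)&(abs(A[:,1]-.3)<.3)]
gx=np.full((12,12),0)
for x,y,z in A: i,j=int((x-.25)/.05),int(y/.05); gx[i,j]=max(gx[i,j],z*1000)
print("rows x from .25, cols y from 0 step .05");print(gx)
big=cv2.resize(g["color"][90:290,170:370],(600,600),interpolation=cv2.INTER_CUBIC)
cv2.imwrite("pics/crop1.png",big[...,::-1])
E
```

```text
top rack 0.77 2121 [0.4645 0.2711 0.1062] [0.102 0.119]
(array([505.3, 285.5]), array([174. , 107.6]), 12.2)
top lever_grip 0.83 358 [0.4783 0.3295 0.1767] [0.163 0.21 ]
(array([498.2, 332.5]), array([124.5,  16. ]), 13.1)
top knob_grip 0.9 424 [0.5277 0.1684 0.0935] [0.072 0.097]
(array([528.3, 167.6]), array([46.5, 44.2]), 1.6)
head 4565 (array([600.5, 306.5]), array([179.2,  92.1]), 11.8) 0.23837438516747234
scene rack 0.8 2589 [0.4587 0.2604 0.1066] [0.077 0.119]
(array([504.7, 282.8]), array([170.9, 109.2]), 11.4)
scene lever_grip 0.8 270 [0.4707 0.3246 0.1741] [0.162 0.199]
(array([497.5, 327.6]), array([119.4,  18.3]), 10.7)
scene knob_grip 0.85 382 [0.5218 0.1602 0.0942] [0.073 0.097]
(array([308.9,  74.9]), array([515.7,  44.8]), 21.8)
head 2231 (array([601.1, 302.5]), array([179. ,  90.1]), 12.3) 0.23894999135851747
rows x from .25, cols y from 0 step .05
[[  0   0   0   0   0   0   0   0   0 544 546 347]
 [  0   0   0   0   0   0   0   0   0 555 557 512]
 [  0   0   0   0   0   0   0   0   0 114 117 118]
 [  0   0   0   0 122 121 168   0   0 118 120 118]
 [  0   0   0   0 120 122 186   0   0   0 118 119]
 [100   0   0   0 133 241 243   0   0   0   0 117]
 [  0   0   0   0 132 242 244 133   0   0   0 104]
 [  0   0   0   0   0 244 245 243   0   0   0 109]
 [  0   0   0   0   0 245 245 243   0   0   0 183]
 [  0   0   0   0 107 107 106 201 247 198   0 207]
 [115   0   0   0 130 110 106 212 246 196   0 207]
 [115 107   0   0   0   0   0   0   0 182 343 379]]
```

View pics/crop1.png

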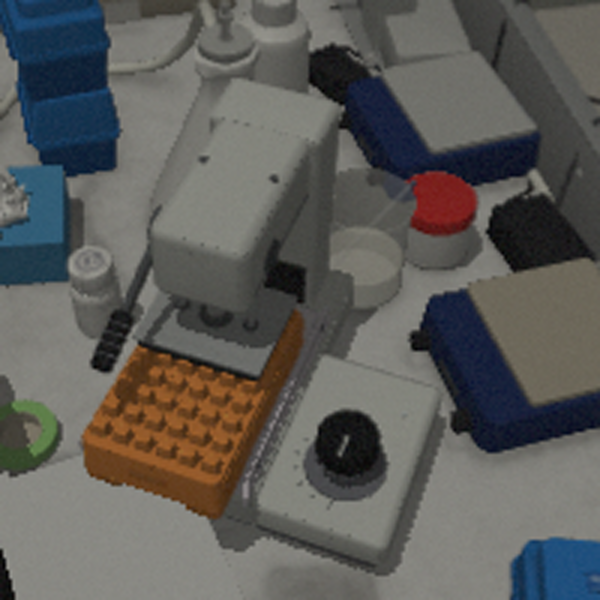

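```bash
cat >> h.py <<'E'
PSI=0.21; XH=np.array([np.cos(PSI),np.sin(PSI),0]);YH=np.array([-np.sin(PSI),np.cos(PSI),0]);ORG=np.array([.571,.296,0])
def mx(x,y,z): return ORG+x*XH+y*YH+np.array([0,0,z])
PIV=mx(-.0145,.048,.195)
def lev(th,r=.103,dz=-.014): return PIV-r*np.cos(th-.349)*XH+np.array([0,0,r*np.sin(th-.349)+dz])
def rows(pts,yaws,base=None):
    """pts world TCP; yaws = direction angle of tool y; pointing down"""
    s=state();p0=np.array(s["tool_pos"]) if base is None else base
    q=s["tool_rot"];R0=R.from_quat([q[1],q[2],q[3],q[0]])
    for p,y in zip(pts,yaws):
        ty=np.array([np.cos(y),np.sin(y),0]);tz=np.array([0,0,-1.]);M=np.stack([np.cross(ty,tz),ty,tz],1)
        d=R0.inv().apply(np.array(p)-p0)/.5; w=(R0.inv()*R.from_matrix(M)).as_rotvec()/1.5
        print(np.round(d,3),np.round(w,3))
def show():
    s=state();print(round(s["time"],2),np.round(s["tool_pos"],4),np.round(s["tool_rot"],3),"F",np.round(s["contact_force"],1),"w",round(s["gripper_width"],3),round(s["grasp_force"],1))
YL=PSI+np.pi/2
E
python3 - <<'E'
from h import *
p=lev(0);print(PIV,p)
h=p.copy();h[2]=.235
rows([h,p],[YL,YL])
E
```

```text
[0.54681248 0.33992282 0.195     ] [0.45214822 0.31974584 0.1457783 ]
[-0.526 -0.275 -0.007] [-0.    -0.    -0.447]
[-0.526 -0.275  0.171] [-0.    -0.    -0.447]
```

>>> {"api": "jog_arm", "payload": {"motion": "60 -0.105 -0.055 -0.01 0 0 -0.11; 60 -0.21 -0.11 -0.01 0 0 -0.22; 60 -0.315 -0.165 -0.01 0 0 -0.33; 60 -0.42 -0.22 -0.01 0 0 -0.447; 60 -0.526 -0.275 -0.01 0 0 -0.447"}}

```text
time: 1.88
tool_pos: [0.4531, 0.3182, 0.2365]
tool_rot: [0.0, -0.105, 0.994, 0.0]
contact_force: [0.3, -0.5, -0.3]
gripper_width: 0.599
grasp_force: 0.0
```

```bash
python3 - <<'E'
from h import *
for c in("scene","top"):
    f=grab_frame(c);save(f,c+"1")
    for n in "lever_pivot lever_grip".split():
        print(n,[(round(d["p"],2),np.round(d["at"],4).tolist()) for d in place_of(c,n)[:2]])
cv2.imwrite("pics/crop2.png",cv2.resize(cv2.imread("pics/scene1.png")[90:290,150:350],(600,600),interpolation=cv2.INTER_CUBIC))
show();p=lev(0);rows([p],[YL])
E
```

```text
lever_pivot [(0.86, [0.5525, 0.3386, 0.198])]
lever_grip [(0.69, [0.4585, 0.3209, 0.1644])]
lever_pivot [(0.94, [0.5487, 0.3427, 0.1949])]
lever_grip []
2.17 [0.4519 0.3203 0.2363] [-0.    -0.105  0.994  0.   ] F [-0.  -0.7  0.4] w 0.598 0.0
[-0.    -0.001  0.181] [ 0. -0.  0.]
```

View pics/crop2.png

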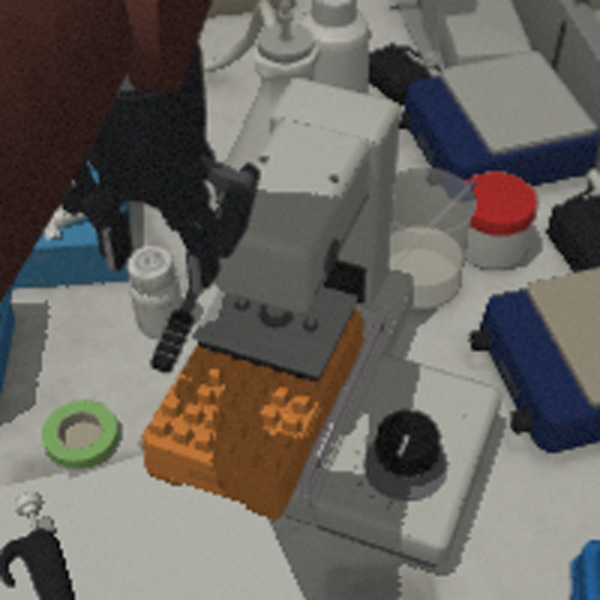

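The open fingers at about (115,240) and (205,260) straddle the lever grip at (172,340), in front of the head. I'll descend and pinch it.

>>> {"api": "jog_arm", "payload": {"motion": "60 0 0 0.09 0 0 0; 60 0 0 0.18 0 0 0; 60 0 0 0.18 0 0 0; 0 0 0 0.18 0 0 0; 0 0 0 0.18 0 0 0"}}

```text
time: 2.8
tool_pos: [0.4536, 0.3209, 0.1493]
tool_rot: [0.002, -0.105, 0.994, 0.001]
contact_force: [-0.6, 2.1, -0.0]
gripper_width: 0.185
grasp_force: 13.0
```

>>> {"api": "jog_arm", "payload": {"motion": "0 0 0 0 0 0 0; 0 0 0 0 0 0 0; 0 0 0 0 0 0 0; 0 0 0 0 0 0 0; 0 0 0 0 0 0 0"}}

```text
time: 3.42
tool_pos: [0.4538, 0.3209, 0.1488]
tool_rot: [0.002, -0.105, 0.995, 0.001]
contact_force: [-0.2, 2.7, 5.3]
gripper_width: 0.172
grasp_force: 60.4
```

```bash
python3 - <<'E'
from h import *
show()
p0=lev(0);b=np.array(state()["tool_pos"])
ths=np.linspace(0,1.44,11)[1:]
# shift relative to start of arc; split in two calls
rows([b+lev(t)-p0 for t in ths[:5]],[YL]*5)
print()
rows([b+lev(t)-p0 for t in ths[5:]],[YL]*5,b+lev(ths[4])-p0)
E
```

```text
3.42 [0.4538 0.3209 0.1488] [ 0.002 -0.105  0.995  0.001] F [-0.2  2.7  5.3] w 0.172 60.4
[ 0.008  0.    -0.029] [ 0.002  0.003 -0.   ]
[ 0.012  0.    -0.058] [ 0.002  0.003 -0.   ]
[ 0.011  0.    -0.088] [ 0.002  0.003 -0.   ]
[ 0.007  0.    -0.117] [ 0.002  0.003 -0.   ]
[-0.002  0.    -0.145] [ 0.002  0.003 -0.   ]

[-0.013  0.    -0.027] [ 0.002  0.003 -0.   ]
[-0.029  0.    -0.051] [ 0.002  0.003 -0.   ]
[-0.049  0.    -0.073] [ 0.002  0.003 -0.   ]
[-0.072  0.    -0.092] [ 0.002  0.003 -0.   ]
[-0.097  0.    -0.108] [ 0.002  0.003 -0.   ]
```

>>> {"api": "jog_arm", "payload": {"motion": "0 0.008 0 -0.029 0 0 0; 0 0.012 0 -0.058 0 0 0; 0 0.011 0 -0.088 0 0 0; 0 0.007 0 -0.117 0 0 0; 0 -0.002 0 -0.145 0 0 0"}}

```text
time: 4.05
tool_pos: [0.4515, 0.3202, 0.2149]
tool_rot: [-0.003, -0.105, 0.995, 0.001]
contact_force: [2.9, 7.7, -13.9]
gripper_width: 0.166
grasp_force: 58.7
```

>>> {"api": "jog_arm", "payload": {"motion": "0 -0.013 0 -0.027 0 0 0; 0 -0.029 0 -0.051 0 0 0; 0 -0.049 0 -0.073 0 0 0; 0 -0.072 0 -0.092 0 0 0; 0 -0.097 0 -0.108 0 0 0"}}

```text
time: 4.68
tool_pos: [0.4978, 0.3298, 0.2687]
tool_rot: [-0.005, -0.105, 0.994, -0.001]
contact_force: [-4.6, 2.4, -8.5]
gripper_width: 0.163
grasp_force: 58.3
```

>>> {"api": "jog_arm", "payload": {"motion": "0 0 0 0 0 0 0; 0 0 0 0 0 0 0; 0 0 0 0 0 0 0; 0 0 0 0 0 0 0; 0 0 0 0 0 0 0"}}

```text
time: 5.3
tool_pos: [0.4998, 0.3303, 0.2696]
tool_rot: [-0.002, -0.105, 0.994, 0.0]
contact_force: [1.5, 5.4, -9.0]
gripper_width: 0.154
grasp_force: 58.5
```

```bash
python3 - <<'E'
from h import *
show()
b=np.array(state()["tool_pos"]);d=b+[0,0,.014]-PIV;print("lever angle est",np.arctan2(d[2],-d@XH)+.349,"r",np.hypot(d[2],d@XH), lev(1.44))
f=grab_frame("scene");save(f,"scene3")
for n in "lever_pivot lever_grip pad_face".split():
        print(n,[(round(d["p"],2),np.round(d["at"],4).tolist()) for d in place_of("scene",n)[:2]])
cv2.imwrite("pics/crop3.png",cv2.resize(cv2.imread("pics/scene3.png")[90:290,150:350],(600,600),interpolation=cv2.INTER_CUBIC))
E
```

```text
5.3 [0.4998 0.3303 0.2696] [-0.002 -0.105  0.994  0.   ] F [ 1.5  5.4 -9. ] w 0.154 58.5
lever angle est 1.4237302852996043 r 0.1007704329499745 [0.50031234 0.33001166 0.27237016]
lever_pivot [(0.95, [0.5517, 0.3378, 0.1945])]
lever_grip [(0.56, [0.4874, 0.3278, 0.272])]
pad_face [(0.8, [0.5455, 0.2917, 0.1249])]
```

View pics/crop3.png

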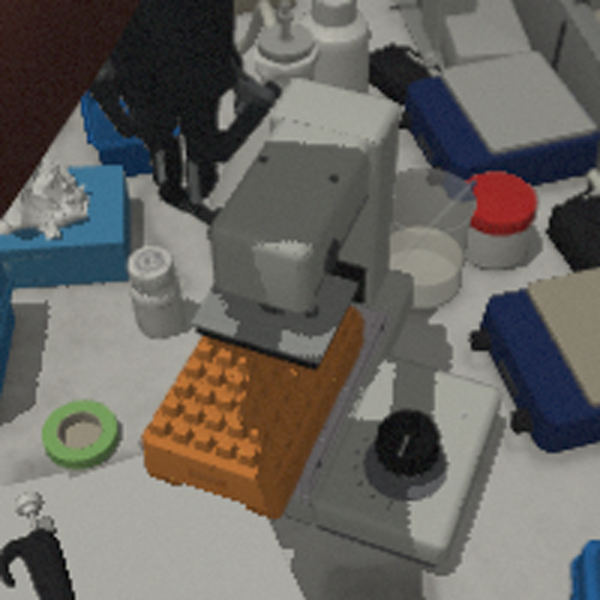

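The lever is up: the fingers hold it at about (190,195) and the pad has lifted off the rack, with its edge at (260,340). I'll nudge it towards its stop, then release and retreat upwards.

>>> {"api": "jog_arm", "payload": {"motion": "0 -0.005 0 -0.003 0 0 0; 0 -0.01 0 -0.005 0 0 0; 0 -0.01 0 -0.005 0 0 0; 0 -0.01 0 -0.005 0 0 0; 0 -0.01 0 -0.005 0 0 0"}}

```text
time: 6.12
tool_pos: [0.5048, 0.3312, 0.2724]
tool_rot: [-0.002, -0.104, 0.995, 0.0]
contact_force: [0.5, 5.2, -10.8]
gripper_width: 0.154
grasp_force: 58.8
```

```bash
python3 - <<'E'
from h import *
show()
b=np.array(state()["tool_pos"]);
for P in(PIV,PIV+.004*XH):
  d=b+[0,0,.014]-P;print("lever angle est",np.arctan2(d[2],-d@XH)+.349,"r",np.hypot(d[2],d@XH))
E
```

```text
6.12 [0.5048 0.3312 0.2724] [-0.002 -0.104  0.995  0.   ] F [  0.5   5.2 -10.8] w 0.154 58.8
lever angle est 1.4808494812895112 r 0.10097110208544856
lever angle est 1.4455980728775426 r 0.1027348733696283
```

>>> {"api": "jog_arm", "payload": {"motion": "50 0 0 0 0 0 0; 50 0 0 0 0 0 0; 50 0 0 0 0 0 0; 50 0 0 -0.08 0 0 0; 50 0 0 -0.16 0 0 0"}}

```text
time: 6.75
tool_pos: [0.5055, 0.3307, 0.3564]
tool_rot: [-0.0, -0.104, 0.995, -0.0]
contact_force: [0.4, 0.7, -0.1]
gripper_width: 0.499
grasp_force: 0.0
```

```bash
python3 - <<'E'
from h import *
show()
for c in("scene","top"):
    f=grab_frame(c)
    for n in "rack_stop rack lever_pivot lever_grip pad_face".split():
        print(n,[(round(d["p"],2),np.round(d["at"],4).tolist(),np.round([(d["at"]-ORG)@XH,(d["at"]-ORG)@YH],4).tolist()) for d in place_of(c,n)[:1]])
t=state()["tool_pos"]
a=mx(-.215,.0,.36);b=mx(-.215,0,.09)
rows([a,b],[YL]*2)
E
```

```text
6.75 [0.5055 0.3307 0.3564] [-0.    -0.104  0.995 -0.   ] F [ 0.4  0.7 -0.1] w 0.499 0.0
rack_stop [(0.86, [0.6314, 0.3113, 0.059], [0.0623, 0.0024])]
rack [(0.72, [0.5062, 0.2865, 0.0587], [-0.0654, 0.0042])]
lever_pivot []
lever_grip [(0.69, [0.4939, 0.3284, 0.2766], [-0.0687, 0.0478])]
pad_face [(0.93, [0.5445, 0.2929, 0.1233], [-0.0266, 0.0025])]
rack_stop []
rack []
lever_pivot []
lever_grip []
pad_face []
[ 0.316 -0.096 -0.011] [-0.    -0.001 -0.   ]
[ 0.315 -0.095  0.529] [-0.    -0.001 -0.   ]
```

>>> {"api": "jog_arm", "payload": {"motion": "50 0.1 -0.03 0 0 0 0; 50 0.21 -0.065 0 0 0 0; 50 0.315 -0.095 0.01 0 0 0; 50 0.315 -0.095 0.13 0 0 0; 50 0.315 -0.095 0.25 0 0 0"}}

```text
time: 7.98
tool_pos: [0.3616, 0.2518, 0.2302]
tool_rot: [0.002, -0.105, 0.995, 0.001]
contact_force: [1.4, 0.6, -0.1]
gripper_width: 0.5
grasp_force: 0.0
```

>>> {"api": "jog_arm", "payload": {"motion": "50 0 0 0.1 0 0 0; 50 0 0 0.2 0 0 0; 50 0 0 0.28 0 0 0; 50 0 0 0.28 0 0 0; 50 0 0 0.28 0 0 0"}}

```text
time: 8.6
tool_pos: [0.3625, 0.2523, 0.092]
tool_rot: [0.001, -0.105, 0.995, 0.0]
contact_force: [0.2, -0.2, 1.1]
gripper_width: 0.499
grasp_force: 0.0
```

```bash
python3 - <<'E'
from h import *
show()
for c in("scene","top"):
    f=grab_frame(c);save(f,c+"4")
    for n in "rack_stop rack lever_pivot lever_grip pad_face knob_grip".split():
        print(n,[(round(d["p"],2),np.round(d["at"],4).tolist(),np.round([(d["at"]-ORG)@XH,(d["at"]-ORG)@YH],4).tolist()) for d in place_of(c,n)[:1]])
b=state()["tool_pos"]-ORG;print(b@XH,b@YH)
cv2.imwrite("pics/crop4.png",cv2.resize(cv2.imread("pics/scene4.png")[90:290,150:350],(600,600),interpolation=cv2.INTER_CUBIC))
E
```

```text
8.6 [0.3625 0.2523 0.092 ] [ 0.001 -0.105  0.995  0.   ] F [ 0.2 -0.2  1.1] w 0.499 0.0
rack_stop [(0.67, [0.6284, 0.3096, 0.0567], [0.059, 0.0013])]
rack [(0.85, [0.5074, 0.2851, 0.0597], [-0.0645, 0.0026])]
lever_pivot []
lever_grip []
pad_face [(0.69, [0.5446, 0.292, 0.1279], [-0.0267, 0.0016])]
knob_grip [(0.82, [0.5264, 0.165, 0.0913], [-0.0709, -0.1188])]
rack_stop []
rack [(0.74, [0.5065, 0.2888, 0.061], [-0.0646, 0.0064])]
lever_pivot [(0.9, [0.544, 0.3393, 0.1959], [-0.0174, 0.048])]
lever_grip [(0.83, [0.4942, 0.3337, 0.2741], [-0.0673, 0.0529])]
pad_face []
knob_grip [(0.89, [0.5269, 0.1672, 0.0884], [-0.07, -0.1168])]
-0.21418692264068684 0.0004174959217348168
```

View pics/crop4.png

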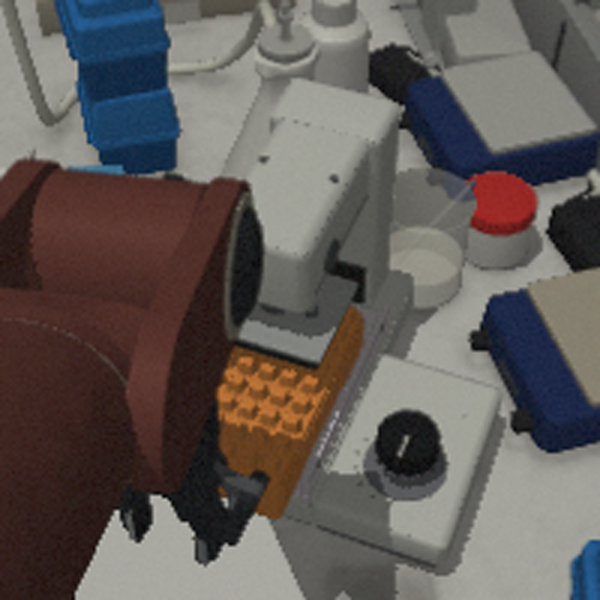

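The fingers stand in front of the rack at about (200,540), and the pad is raised off the rack. A brown wrist link, edge at (255,260), lies close to the head in this view. I'll check the lever angle and the wrist clearance from depth.

```bash
python3 - <<'E'
from h import *
f=grab_frame("top");P=cloud(f)-ORG
M=np.stack([P@XH,P@YH,P[...,2]],-1)
c=cut_out("top","lever_grip")
if c:
    X=M[c[0]["pixels"]];X=X[X[:,2]>.2];print(c[0]["p"],len(X),np.round(X[::max(1,len(X)//25)],3).tolist())
    d=X-X.mean(0);v=np.linalg.svd(d[:,[0,2]])[2][0] if len(X)>3 else 0;print(v,np.degrees(np.arctan2(abs(v[1]),abs(v[0]))))
A=M.reshape(-1,3);A=A[(A[:,2]>.2)&(A[:,0]>-.3)&(A[:,0]<.02)&(abs(A[:,1])<.15)]
g=np.zeros((16,15),int)
for x,y,z in A:
    i,j=int((x+.3)/.02),int((y+.15)/.02);g[i,j]=max(g[i,j],z*1000)
print(g)
E
```

```text
0.84 310 [[-0.003, 0.052, 0.205], [-0.008, 0.049, 0.21], [-0.011, 0.05, 0.209], [-0.015, 0.05, 0.21], [-0.019, 0.051, 0.213], [-0.023, 0.05, 0.217], [-0.027, 0.048, 0.225], [-0.032, 0.05, 0.232], [-0.038, 0.051, 0.238], [-0.042, 0.048, 0.243], [-0.047, 0.05, 0.256], [-0.052, 0.044, 0.26], [-0.054, 0.049, 0.264], [-0.057, 0.044, 0.271], [-0.058, 0.058, 0.267], [-0.06, 0.054, 0.278], [-0.062, 0.053, 0.276], [-0.064, 0.05, 0.282], [-0.067, 0.047, 0.282], [-0.069, 0.044, 0.289], [-0.07, 0.057, 0.288], [-0.072, 0.054, 0.293], [-0.074, 0.053, 0.294], [-0.076, 0.05, 0.297], [-0.078, 0.047, 0.295], [-0.08, 0.056, 0.293]]
[ 0.26440074 -0.9644129 ] 74.66865250970537
[[   0    0    0  443  444  440    0    0  438  438    0    0    0    0
     0]
 [   0    0    0  439  438    0    0    0  430  431    0    0    0    0
     0]
 [   0    0    0    0  432  429  397  401  404  426  422    0    0    0
     0]
 [   0    0    0    0  426  426  409  410  411  419  419    0    0    0
     0]
 [   0    0    0    0  421  421  410  411  410  413  413    0    0    0
     0]
 [   0    0    0    0  414  414  410  409  406  404  404    0    0    0
     0]
 [   0    0    0    0  389  407  397  394  385    0    0    0    0    0
     0]
 [   0    0    0    0    0    0    0    0    0    0    0    0    0    0
     0]
 [   0    0    0    0    0    0    0    0    0    0    0    0    0    0
     0]
 [   0    0    0    0    0    0    0    0    0    0    0    0    0    0
     0]
 [   0    0    0    0    0    0    0    0    0  296  295    0    0    0
     0]
 [   0    0    0    0    0    0    0 1083    0  297  297    0    0    0
     0]
 [   0    0    0    0    0  235  241  242  241  273  273    0    0    0
     0]
 [   0    0    0    0    0  238  241  241  242  241  242    0    0    0
     0]
 [   0    0    0    0    0  236  241  241  241  241  212    0    0    0
     0]
 [   0    0    0    0    0  238  242  241  241  240    0    0    0    0
     0]]
```

The depth suggests the lever stands at only about 1.34 rad (grip at mixer x = -0.068, z = 0.275). To be sure of step 1, I'll push it to its stop with shut fingers from the front before touching the rack.

>>> {"api": "jog_arm", "payload": {"motion": "0 0 0 -0.1 0 0 0; 0 0 0 -0.2 0 0 0; 0 0 0.03 -0.3 0 0 0; 0 0 0.07 -0.386 0 0 0; 0 0 0.095 -0.386 0 0 0"}}

```text
time: 10.02
tool_pos: [0.3531, 0.2999, 0.2883]
tool_rot: [0.004, -0.105, 0.994, 0.002]
contact_force: [0.2, -0.8, 0.1]
gripper_width: 0.001
grasp_force: 0.0
```

>>> {"api": "jog_arm", "payload": {"motion": "0 -0.06 0 0 0 0 0; 0 -0.12 0 0 0 0 0; 0 -0.18 0 0 0 0 0; 0 -0.21 0 0 0 0 0; 0 -0.21 0 0 0 0 0"}}

```text
time: 10.65
tool_pos: [0.4542, 0.3199, 0.282]
tool_rot: [-0.001, -0.104, 0.995, -0.0]
contact_force: [-1.1, 0.3, 0.3]
gripper_width: 0.001
grasp_force: 0.0
```

```bash
python3 - <<'E'
from h import *
show();b=state()["tool_pos"]-ORG;print(b@XH,b@YH)
E
```

```text
10.65 [0.4542 0.3199 0.282 ] [-0.001 -0.104  0.995 -0.   ] F [-1.1  0.3  0.3] w 0.001 0.0
-0.10924979331584617 0.04773790605659771
```

>>> {"api": "jog_arm", "payload": {"motion": "0 -0.015 0 0 0 0 0; 0 -0.027 0 0 0 0 0; 0 -0.036 0 0 0 0 0; 0 -0.044 0 0 0 0 0; 0 -0.044 0 0 0 0 0"}}

```text
time: 11.28
tool_pos: [0.4762, 0.3248, 0.2832]
tool_rot: [0.0, -0.105, 0.995, 0.0]
contact_force: [-0.4, -0.0, 0.6]
gripper_width: 0.006
grasp_force: 0.0
```

>>> {"api": "jog_arm", "payload": {"motion": "0 -0.005 0 0 0 0 0; 0 -0.01 0 0 0 0 0; 0 -0.015 0 0 0 0 0; 0 -0.015 0 0 0 0 0; 0 -0.015 0 0 0 0 0"}}

```text
time: 11.9
tool_pos: [0.4823, 0.3261, 0.2833]
tool_rot: [-0.001, -0.105, 0.994, -0.0]
contact_force: [-5.2, -0.9, 2.0]
gripper_width: -0.003
grasp_force: 2.5
```

```bash
python3 - <<'E'
from h import *
show();b=state()["tool_pos"]-ORG;print(b@XH,b@YH)
f=grab_frame("scene");save(f,"scene5")
print([(round(d["p"],2),np.round(d["at"],4)) for d in place_of("scene","lever_grip")])
cv2.imwrite("pics/crop5.png",cv2.resize(cv2.imread("pics/scene5.png")[70:220,150:300],(600,600),interpolation=cv2.INTER_CUBIC))
E
```

```text
11.9 [0.4823 0.3261 0.2833] [-0.001 -0.105  0.994 -0.   ] F [-5.2 -0.9  2. ] w -0.003 2.5
-0.0805123396414842 0.04790570279824479
[(0.58, array([0.5045, 0.3323, 0.28  ]))]
```

View pics/crop5.png

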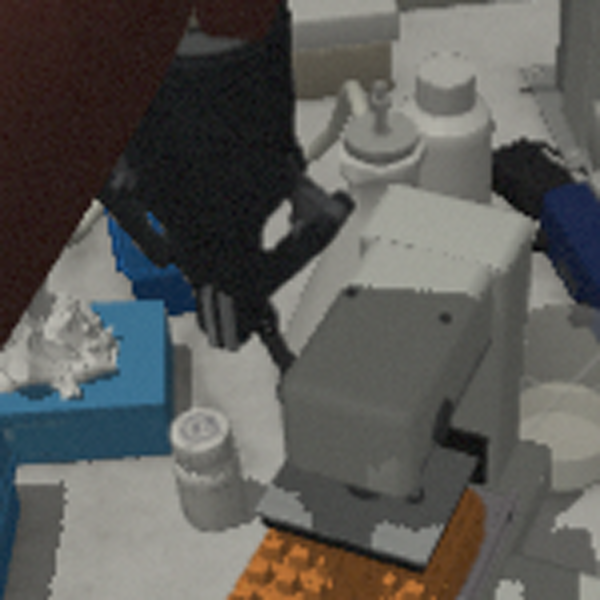

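The shut fingers at about (220,310) press on the lever at (270,330), and the grip is now measured at mixer x = -0.0575, z = 0.28, near its stop. I'll push slightly more, then back off.

>>> {"api": "jog_arm", "payload": {"motion": "0 -0.005 0 0 0 0 0; 0 -0.005 0 0 0 0 0; 0 -0.005 0 0 0 0 0; 0 0.03 0 0 0 0 0; 0 0.09 0 0 0 0 0"}}

```text
time: 12.62
tool_pos: [0.4393, 0.3168, 0.2831]
tool_rot: [0.0, -0.104, 0.995, 0.0]
contact_force: [-0.6, -0.3, 0.2]
gripper_width: 0.001
grasp_force: 0.0
```

>>> {"api": "jog_arm", "payload": {"motion": "0 0.1 0 0 0 0 0; 30 0.2 -0.05 0.1 0 0 0; 50 0.2 -0.095 0.2 0 0 0; 50 0.2 -0.095 0.3 0 0 0; 50 0.2 -0.095 0.386 0 0 0"}}

```text
time: 13.25
tool_pos: [0.3509, 0.2491, 0.0885]
tool_rot: [0.0, -0.104, 0.995, 0.0]
contact_force: [1.1, -0.0, 0.0]
gripper_width: 0.502
grasp_force: 0.0
```

```bash
python3 - <<'E'
from h import *
show();b=state()["tool_pos"]-ORG;print(b@XH,b@YH)
f=grab_frame("top");P=cloud(f)-ORG
M=np.stack([P@XH,P@YH,P[...,2]],-1)
c=cut_out("top","lever_grip")
if c:
    X=M[c[0]["pixels"]];X=X[X[:,2]>.2];X=X[np.argsort(X[:,2])];print(c[0]["p"],len(X),np.round(X[::max(1,len(X)//14)],3).tolist(), X[:,0].min())
for c in("top","scene"):
    if c=="scene":grab_frame(c)
    print([(round(d["p"],2),np.round(d["at"],4),(d["at"]-ORG)@XH) for n in("lever_grip","pad_face","rack") for d in place_of(c,n)[:1]])
E
```

```text
13.25 [0.3509 0.2491 0.0885] [ 0.    -0.104  0.995  0.   ] F [ 1.1 -0.   0. ] w 0.502 0.0
-0.22503785795009393 -3.4199625999624786e-05
0.52 217 [[-0.004, 0.049, 0.201], [-0.014, 0.052, 0.208], [-0.016, 0.053, 0.209], [-0.018, 0.052, 0.216], [-0.024, 0.047, 0.23], [-0.033, 0.048, 0.247], [-0.041, 0.048, 0.264], [-0.044, 0.048, 0.274], [-0.048, 0.055, 0.281], [-0.051, 0.052, 0.287], [-0.054, 0.045, 0.294], [-0.064, 0.044, 0.3], [-0.063, 0.043, 0.302], [-0.061, 0.056, 0.303], [-0.063, 0.05, 0.305]] -0.07259153661675924
[(0.81, array([0.5034, 0.3363, 0.2791]), np.float64(-0.05771395587155461)), (0.76, array([0.5072, 0.2868, 0.0595]), np.float64(-0.06431620343798473))]
[(0.5, array([0.5038, 0.3343, 0.2798]), np.float64(-0.05773966330535707)), (0.74, array([0.546 , 0.2961, 0.1256]), np.float64(-0.024429926878119013))]
```

The lever tip now reads (-0.064, 0.304), which is the 1.48 rad stop, with the arm clear of it. Next I push the rack.

>>> {"api": "jog_arm", "payload": {"motion": "50 -0.06 0 0 0 0 0; 50 -0.11 0 0 0 0 0; 50 -0.13 0 0 0 0 0; 50 -0.145 0 0 0 0 0; 50 -0.155 0 0 0 0 0"}}

```text
time: 14.32
tool_pos: [0.4258, 0.2657, 0.0909]
tool_rot: [-0.002, -0.105, 0.994, -0.0]
contact_force: [-7.6, -1.7, 4.5]
gripper_width: 0.501
grasp_force: 3.8
```

>>> {"api": "jog_arm", "payload": {"motion": "50 -0.005 0 0 0 0 0; 50 -0.01 0 0 0 0 0; 50 -0.015 0 0 0 0 0; 50 -0.018 0 0 0 0 0; 50 -0.018 0 0 0 0 0"}}

```text
time: 14.95
tool_pos: [0.4345, 0.2676, 0.0909]
tool_rot: [-0.001, -0.105, 0.994, -0.0]
contact_force: [-5.7, -0.6, 3.6]
gripper_width: 0.497
grasp_force: 3.0
```

>>> {"api": "jog_arm", "payload": {"motion": "50 -0.004 0 0 0 0 0; 50 -0.008 0 0 0 0 0; 50 -0.012 0 0 0 0 0; 50 -0.015 0 0 0 0 0; 50 -0.015 0 0 0 0 0"}}

```text
time: 15.58
tool_pos: [0.4418, 0.2692, 0.0909]
tool_rot: [-0.001, -0.105, 0.994, -0.0]
contact_force: [-5.5, -1.2, 4.2]
gripper_width: 0.501
grasp_force: 2.9
```

>>> {"api": "jog_arm", "payload": {"motion": "50 -0.003 0 0 0 0 0; 50 -0.006 0 0 0 0 0; 50 -0.008 0 0 0 0 0; 50 -0.01 0 0 0 0 0; 50 -0.01 0 0 0 0 0"}}

```text
time: 16.2
tool_pos: [0.4445, 0.2698, 0.0909]
tool_rot: [-0.005, -0.105, 0.994, -0.001]
contact_force: [-13.7, -4.0, 10.2]
gripper_width: 0.503
grasp_force: 7.6
```

```bash
python3 - <<'E'
from h import *
show();b=state()["tool_pos"]-ORG;print(b@XH,b@YH)
for c in("top","scene"):
    grab_frame(c)
    print(c,[(n,round(d["p"],2),np.round(d["at"],4),(d["at"]-ORG)@XH) for n in("rack","rack_stop") for d in place_of(c,n)[:1]])
E
```

```text
16.2 [0.4445 0.2698 0.0909] [-0.005 -0.105  0.994 -0.001] F [-13.7  -4.   10.2] w 0.503 7.6
-0.12917911428462048 0.0007241128647981483
top []
scene [('rack', 0.92, array([0.5409, 0.2916, 0.06  ]), np.float64(-0.0303559540925196))]
```

>>> {"api": "jog_arm", "payload": {"motion": "50 -0.003 0 0 0 0 0; 50 -0.006 0 0 0 0 0; 50 -0.006 0 0 0 0 0; 50 -0.006 0 0 0 0 0; 50 -0.006 0 0 0 0 0"}}

```text
time: 17.12
tool_pos: [0.4445, 0.2698, 0.0906]
tool_rot: [-0.009, -0.105, 0.994, -0.001]
contact_force: [-25.7, -6.8, 18.1]
gripper_width: 0.499
grasp_force: 13.3
```

>>> {"api": "jog_arm", "payload": {"motion": "50 0.06 0 0 0 0 0; 50 0.12 0 0 0 0 0; 50 0.12 0 -0.12 0 0 0; 50 0.12 0 -0.24 0 0 0; 50 0.12 0 -0.36 0 0 0"}}

```text
time: 17.75
tool_pos: [0.3918, 0.2583, 0.2729]
tool_rot: [0.001, -0.105, 0.994, 0.0]
contact_force: [1.4, -0.2, 0.4]
gripper_width: 0.5
grasp_force: 0.0
```

>>> {"api": "jog_arm", "payload": {"motion": "50 0 0 -0.1 0 0 0; 50 0 0 -0.2 0 0 0; 50 0 0 -0.2 0 0 0; 50 0 0 -0.2 0 0 0; 50 0 0 -0.2 0 0 0"}}

```text
time: 18.38
tool_pos: [0.3917, 0.2581, 0.3684]
tool_rot: [-0.001, -0.105, 0.995, -0.0]
contact_force: [-0.6, 0.2, 0.1]
gripper_width: 0.499
grasp_force: 0.0
```

```bash
python3 - <<'E'
from h import *
show();p=lev(1.48,.101);h=p+[0,0,.095]
rows([h,p],[YL]*2)
for c in("top","scene"):
    grab_frame(c)
    print(c,[(n,round(d["p"],2),np.round(d["at"],4),(d["at"]-ORG)@XH,(d["at"]-ORG)@YH) for n in("rack","rack_stop","lever_grip") for d in place_of(c,n)[:1]])
E
```

```text
18.38 [0.3917 0.2581 0.3684] [-0.001 -0.105  0.995 -0.   ] F [-0.6  0.2  0.1] w 0.499 0.0
[-0.251  0.095  0.001] [-0.    -0.002 -0.   ]
[-0.252  0.096  0.191] [-0.    -0.002 -0.   ]
top []
scene [('rack', 0.92, array([0.5443, 0.2911, 0.0552]), np.float64(-0.027134878932380587), np.float64(0.0007735278437425592))]
```

>>> {"api": "jog_arm", "payload": {"motion": "50 -0.09 0.03 0 0 0 0; 50 -0.18 0.065 0 0 0 0; 50 -0.251 0.095 0 0 0 0; 50 -0.251 0.095 0 0 0 0; 50 -0.251 0.095 0.05 0 0 0"}}

```text
time: 19.4
tool_pos: [0.5059, 0.3313, 0.3476]
tool_rot: [0.002, -0.105, 0.995, 0.001]
contact_force: [0.3, -0.2, 0.4]
gripper_width: 0.5
grasp_force: 0.0
```

>>> {"api": "jog_arm", "payload": {"motion": "50 0 0 0.07 0 0 0; 50 0 0 0.14 0 0 0; 50 0 0 0.14 0 0 0; 0 0 0 0.14 0 0 0; 0 0 0 0.14 0 0 0"}}

```text
time: 20.02
tool_pos: [0.5058, 0.3315, 0.2783]
tool_rot: [0.002, -0.105, 0.995, 0.001]
contact_force: [-0.8, 1.1, 3.7]
gripper_width: 0.172
grasp_force: 59.5
```

>>> {"api": "jog_arm", "payload": {"motion": "0 0 0 0 0 0 0; 0 0 0 0 0 0 0; 0 0 0 0 0 0 0; 0 0 0 0 0 0 0; 0 0 0 0 0 0 0"}}

```text
time: 20.65
tool_pos: [0.5058, 0.3315, 0.2782]
tool_rot: [0.002, -0.105, 0.994, 0.001]
contact_force: [-1.9, 0.9, 6.3]
gripper_width: 0.174
grasp_force: 59.9
```

```bash
python3 - <<'E'
from h import *
show()
b=np.array(state()["tool_pos"]);d=b+[0,0,.014]-PIV;print("lever angle est",np.arctan2(d[2],-d@XH)+.349,"r",np.hypot(d[2],d@XH))
p0=lev(1.48,.1015)
ths=np.linspace(1.48,0.0,16)[1:]
for k in range(3):
    base=b if k==0 else b+lev(ths[5*k-1],.1015)-p0
    rows([b+lev(t,.1015)-p0 for t in ths[5*k:5*k+5]],[YL]*5,base);print(np.round(b+lev(ths[5*k+4],.1015)-p0,4))
f=grab_frame("scene");save(f,"scene6")
cv2.imwrite("pics/crop6.png",cv2.resize(cv2.imread("pics/scene6.png")[70:220,150:300],(600,600),interpolation=cv2.INTER_CUBIC))
E
```

```text
20.65 [0.5058 0.3315 0.2782] [ 0.002 -0.105  0.994  0.001] F [-1.9  0.9  6.3] w 0.174 59.9
lever angle est 1.512900553018264 r 0.10588420454528694
[ 0.018 -0.     0.009] [ 0.001  0.002 -0.   ]
[ 0.034 -0.     0.02 ] [ 0.001  0.002 -0.   ]
[ 0.05  -0.     0.033] [ 0.001  0.002 -0.   ]
[ 0.064 -0.     0.047] [ 0.001  0.002 -0.   ]
[ 0.077 -0.     0.063] [ 0.001  0.002 -0.   ]
[0.4683 0.3235 0.2468]
[ 0.011 -0.     0.017] [ 0.001  0.002 -0.   ]
[ 0.021 -0.     0.034] [ 0.001  0.002 -0.   ]
[ 0.028 -0.     0.053] [ 0.001  0.002 -0.   ]
[ 0.034 -0.     0.072] [ 0.001  0.002 -0.   ]
[ 0.038 -0.     0.092] [ 0.001  0.002 -0.   ]
[0.4498 0.3196 0.201 ]
[ 0.002 -0.     0.02 ] [ 0.001  0.002 -0.   ]
[ 0.002 -0.     0.04 ] [ 0.001  0.002 -0.   ]
[-0.   -0.    0.06] [ 0.001  0.002 -0.   ]
[-0.004 -0.     0.08 ] [ 0.001  0.002 -0.   ]
[-0.01  -0.     0.099] [ 0.001  0.002 -0.   ]
[0.4547 0.3207 0.1517]
```

View pics/crop6.png

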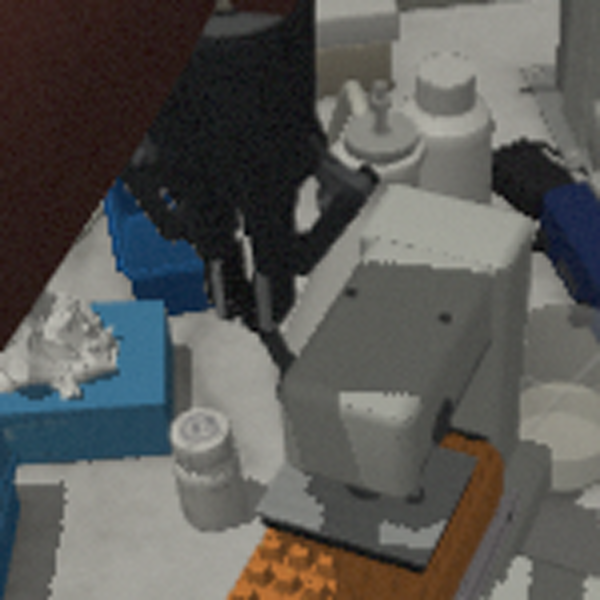

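The fingers pinch the lever grip at about (245,300), and the rack sits under the raised pad. I'll lower the lever slowly along the arc.

>>> {"api": "jog_arm", "payload": {"motion": "0 0.018 0 0.009 0 0 0; 0 0.034 0 0.02 0 0 0; 0 0.05 0 0.033 0 0 0; 0 0.064 0 0.047 0 0 0; 0 0.077 0 0.063 0 0 0"}}

```text
time: 21.32
tool_pos: [0.4686, 0.3239, 0.2498]
tool_rot: [0.003, -0.105, 0.994, 0.001]
contact_force: [-7.9, -0.9, 13.2]
gripper_width: 0.17
grasp_force: 64.5
```

>>> {"api": "jog_arm", "payload": {"motion": "0 0.011 0 0.017 0 0 0; 0 0.021 0 0.034 0 0 0; 0 0.028 0 0.053 0 0 0; 0 0.034 0 0.072 0 0 0; 0 0.038 0 0.092 0 0 0"}}

```text
time: 21.95
tool_pos: [0.4473, 0.3195, 0.1987]
tool_rot: [-0.001, -0.105, 0.994, 0.001]
contact_force: [-8.2, -0.6, 2.4]
gripper_width: 0.175
grasp_force: 62.7
```

>>> {"api": "jog_arm", "payload": {"motion": "0 0.002 0 0.02 0 0 0; 0 0.002 0 0.04 0 0 0; 0 0 0 0.06 0 0 0; 0 -0.004 0 0.08 0 0 0; 0 -0.008 0 0.099 0 0 0"}}

```text
time: 22.58
tool_pos: [0.4511, 0.3204, 0.1481]
tool_rot: [-0.002, -0.105, 0.994, 0.001]
contact_force: [-7.6, 1.2, 4.6]
gripper_width: 0.172
grasp_force: 62.9
```

>>> {"api": "jog_arm", "payload": {"motion": "0 0 0 0 0 0 0; 0 0 0 0.004 0 0 0; 0 0 0 0.004 0 0 0; 0 0 0 0.004 0 0 0; 0 0 0 0.004 0 0 0"}}

```text
time: 23.2
tool_pos: [0.4516, 0.3205, 0.1467]
tool_rot: [-0.001, -0.105, 0.994, 0.001]
contact_force: [-7.1, 2.0, 2.7]
gripper_width: 0.174
grasp_force: 62.9
```

```bash
python3 - <<'E'
from h import *
show()
for c in("top","scene"):
    grab_frame(c)
    print(c,[(n,round(d["p"],2),np.round(d["at"],4),(d["at"]-ORG)@XH) for n in("rack","pad_face","lever_grip") for d in place_of(c,n)[:1]])
E
```

```text
23.2 [0.4516 0.3205 0.1467] [-0.001 -0.105  0.994  0.001] F [-7.1  2.   2.7] w 0.174 62.9
top [('rack', 0.34, array([0.5436, 0.3447, 0.1962]), np.float64(-0.01664604994093659))]
scene [('rack', 0.73, array([0.5441, 0.2906, 0.0568]), np.float64(-0.027434715065248444)), ('pad_face', 0.7, array([0.5449, 0.292 , 0.1093]), np.float64(-0.026360446473684573)), ('lever_grip', 0.44, array([0.4587, 0.3193, 0.1641]), np.float64(-0.1049757560571077))]
```

>>> {"api": "jog_arm", "payload": {"motion": "50 0 0 0 0 0 0; 50 0 0 0 0 0 0; 50 0 0 -0.08 0 0 0; 50 0 0 -0.16 0 0 0; 70 0 0 -0.25 0 0 0"}}

```text
time: 24.22
tool_pos: [0.4528, 0.3195, 0.2722]
tool_rot: [-0.0, -0.105, 0.995, -0.0]
contact_force: [0.9, -0.0, 0.6]
gripper_width: 0.689
grasp_force: 0.0
```

>>> {"api": "jog_arm", "payload": {"motion": "72 -0.02 -0.08 0 0 0 0; 72 -0.04 -0.16 0 0 0 0; 72 -0.06 -0.25 0 0 0 0; 72 -0.08 -0.332 0 0 0 0; 72 -0.08 -0.332 0 0 0 0"}}

```text
time: 24.85
tool_pos: [0.5276, 0.1634, 0.2714]
tool_rot: [0.0, -0.103, 0.995, -0.0]
contact_force: [-0.8, -0.2, 0.2]
gripper_width: 0.716
grasp_force: 0.0
```

```bash
python3 - <<'E'
from h import *
show();print(np.round(state()["joint_pos"],3))
for c in("top","scene"):
    f=grab_frame(c);save(f,c+"7")
    print(c,[(n,round(d["p"],2),np.round(d["at"],4),round((d["at"]-ORG)@XH,4)) for n in("knob_grip","rack","pad_face","lever_grip") for d in place_of(c,n)[:1]])
k=np.array([.5267,.1655,0])
rows([k+[0,0,.15],k+[0,0,.073]],[YL]*2)
cv2.imwrite("pics/crop7.png",cv2.resize(cv2.imread("pics/scene7.png")[90:290,150:350],(600,600),interpolation=cv2.INTER_CUBIC))
E
```

```text
24.85 [0.5276 0.1634 0.2714] [ 0.    -0.103  0.995 -0.   ] F [-0.8 -0.2  0.2] w 0.716 0.0
[ 1.660e-01 -1.420e-01  1.735e+00 -1.000e-03  1.548e+00 -1.610e+00]
top [('lever_grip', 0.94, array([0.4581, 0.3223, 0.1599]), np.float64(-0.1049))]
scene [('knob_grip', 0.61, array([0.5307, 0.1679, 0.0907]), np.float64(-0.0661)), ('rack', 0.77, array([0.5447, 0.2912, 0.0573]), np.float64(-0.0267)), ('pad_face', 0.74, array([0.5449, 0.2922, 0.1105]), np.float64(-0.0263))]
[-0.    -0.002  0.243] [0.    0.    0.001]
[-0.    -0.002  0.397] [0.    0.    0.001]
```

View pics/crop7.png

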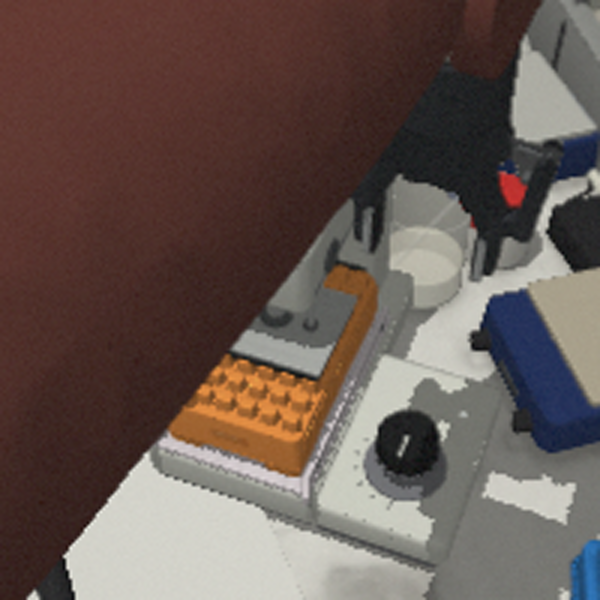

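The rack's front is now inside the tray at about (240,460), with the pad lying on it. The open gripper hangs above the knob at (408,443). I'll descend and grip.

>>> {"api": "jog_arm", "payload": {"motion": "72 0 0 0.12 0 0 0; 72 0 0 0.24 0 0 0; 72 0 0 0.31 0 0 0; 72 0 0 0.36 0 0 0; 72 0 0 0.395 0 0 0"}}

```text
time: 25.98
tool_pos: [0.5258, 0.1659, 0.0723]
tool_rot: [-0.001, -0.105, 0.994, -0.0]
contact_force: [0.8, 0.0, 0.4]
gripper_width: 0.72
grasp_force: 0.0
```

>>> {"api": "jog_arm", "payload": {"motion": "72 0 0 0 0 0 0; 0 0 0 0 0 0 0; 0 0 0 0 0 0 0; 0 0 0 0 0 0 0; 0 0 0 0 0 0 0"}}

```text
time: 26.6
tool_pos: [0.5278, 0.1654, 0.0756]
tool_rot: [0.001, -0.105, 0.995, -0.0]
contact_force: [-0.1, -3.6, 6.1]
gripper_width: 0.503
grasp_force: 61.4
```

>>> {"api": "jog_arm", "payload": {"motion": "0 0 0 0.006 0 0 0; 0 0 0 0.012 0 0 0; 0 0 0 0.018 0 0 0; 0 0 0 0.018 0 0 0; 0 0 0 0.018 0 0 0"}}

```text
time: 27.22
tool_pos: [0.5279, 0.1655, 0.067]
tool_rot: [0.001, -0.105, 0.995, -0.0]
contact_force: [-2.8, -4.4, 8.5]
gripper_width: 0.502
grasp_force: 61.8
```

>>> {"api": "jog_arm", "payload": {"motion": "0 0 0 0 0 0 0.1; 0 0 0 0 0 0 0.2; 0 0 0 0 0 0 0.3; 0 0 0 0 0 0 0.4; 0 0 0 0 0 0 0.5"}}

```text
time: 27.85
tool_pos: [0.5279, 0.1654, 0.067]
tool_rot: [0.002, 0.269, 0.963, -0.0]
contact_force: [-1.5, -4.6, 8.1]
gripper_width: 0.498
grasp_force: 61.7
```

```bash
python3 - <<'E'
from h import *
show();s=state();print(np.round(s["joint_pos"],3),np.round(s["ft_torque"],2))
E
```

```text
27.85 [0.5279 0.1654 0.067 ] [ 0.002  0.269  0.963 -0.   ] F [-1.5 -4.6  8.1] w 0.498 61.7
[ 1.700e-01  4.200e-02  1.913e+00 -1.000e-03  1.184e+00 -8.550e-01] [-0.79  0.32  0.04]
```

>>> {"api": "jog_arm", "payload": {"motion": "0 0 0 0 0 0 0.1; 0 0 0 0 0 0 0.2; 0 0 0 0 0 0 0.3; 0 0 0 0 0 0 0.4; 0 0 0 0 0 0 0.5"}}

```text
time: 28.48
tool_pos: [0.528, 0.1655, 0.0671]
tool_rot: [0.001, 0.603, 0.798, 0.001]
contact_force: [-1.0, -4.6, 7.6]
gripper_width: 0.499
grasp_force: 61.7
```

>>> {"api": "jog_arm", "payload": {"motion": "0 0 0 0 0 0 0.11; 0 0 0 0 0 0 0.22; 0 0 0 0 0 0 0.33; 0 0 0 0 0 0 0.44; 0 0 0 0 0 0 0.5"}}

```text
time: 29.1
tool_pos: [0.5283, 0.1654, 0.0672]
tool_rot: [0.001, 0.853, 0.522, 0.001]
contact_force: [-1.7, -4.0, 7.5]
gripper_width: 0.504
grasp_force: 61.7
```

>>> {"api": "jog_arm", "payload": {"motion": "0 0 0 0 0 0 0.01; 0 0 0 0 0 0 0.02; 0 0 0 0 0 0 0.03; 0 0 0 0 0 0 0.03; 0 0 0 0 0 0 0.03"}}

```text
time: 29.72
tool_pos: [0.5282, 0.1653, 0.0672]
tool_rot: [0.002, 0.863, 0.505, 0.001]
contact_force: [-0.7, -3.9, 8.5]
gripper_width: 0.501
grasp_force: 61.7
```

```bash
python3 - <<'E'
from h import *
show();s=state();print(np.round(s["joint_pos"],3),np.round(s["ft_torque"],2))
q=s["tool_rot"];M=R.from_quat([q[1],q[2],q[3],q[0]]).as_matrix();print("turned",YL-np.arctan2(M[1,1],M[0,1]))
E
```

```text
29.73 [0.5282 0.1653 0.0672] [0.002 0.863 0.505 0.001] F [-0.7 -3.9  8.5] w 0.501 61.7
[ 0.17   0.042  1.913 -0.002  1.183  0.683] [-0.77  0.19  0.69]
turned 2.2924771013546934
```

>>> {"api": "jog_arm", "payload": {"motion": "0 0 0 -0.009 0 0 0; 0 0 0 -0.018 0 0 0; 0 0 0 -0.018 0 0 0; 72 0 0 -0.018 0 0 0; 72 0 0 -0.018 0 0 0"}}

```text
time: 30.35
tool_pos: [0.5256, 0.1662, 0.0729]
tool_rot: [-0.001, 0.864, 0.504, -0.001]
contact_force: [-0.7, 0.2, -0.0]
gripper_width: 0.721
grasp_force: 0.0
```

>>> {"api": "jog_arm", "payload": {"motion": "72 0 0 0 0 0 0; 72 0 0 -0.1 0 0 0; 72 0 0 -0.2 0 0 0; 72 0 0 -0.32 0 0 0; 72 0 0 -0.4 0 0 0"}}

```text
time: 30.98
tool_pos: [0.527, 0.1661, 0.2769]
tool_rot: [0.0, 0.864, 0.504, 0.002]
contact_force: [1.0, -0.0, 0.1]
gripper_width: 0.721
grasp_force: 0.0
```

>>> {"api": "jog_arm", "payload": {"motion": "72 0 0 -0.1 0 0 0; 72 -0.1 0 -0.2 0 0 0; 72 -0.2 0 -0.2 0 0 0; 72 -0.3 0 -0.2 0 0 0; 72 -0.3 0 -0.2 0 0 0"}}

```text
time: 31.6
tool_pos: [0.4518, 0.0335, 0.3741]
tool_rot: [0.0, 0.865, 0.502, 0.001]
contact_force: [1.0, -0.2, -0.6]
gripper_width: 0.717
grasp_force: 0.0
```

```bash
python3 - <<'E'
from h import *
show()
for c in("top","scene"):
    f=grab_frame(c);save(f,c+"8")
    print(c,[(n,round(d["p"],2),np.round(d["at"],4),round((d["at"]-ORG)@XH,4)) for n in("knob_grip","rack","rack_stop","pad_face","lever_grip") for d in place_of(c,n)[:1]])
a=[cv2.imread("pics/scene8.png")[120:280,200:360],cv2.imread("pics/top8.png")[90:250,170:330]]
cv2.imwrite("pics/crop8.png",cv2.resize(np.hstack(a),(800,400),interpolation=cv2.INTER_CUBIC))
E
```

```text
31.6 [0.4518 0.0335 0.3741] [0.    0.865 0.502 0.001] F [ 1.  -0.2 -0.6] w 0.717 0.0
top [('knob_grip', 0.96, array([0.5246, 0.1681, 0.0921]), np.float64(-0.072)), ('lever_grip', 0.8, array([0.4561, 0.3239, 0.1595]), np.float64(-0.1066))]
scene [('knob_grip', 0.75, array([0.5277, 0.1651, 0.0897]), np.float64(-0.0696))]
```

View pics/crop8.png

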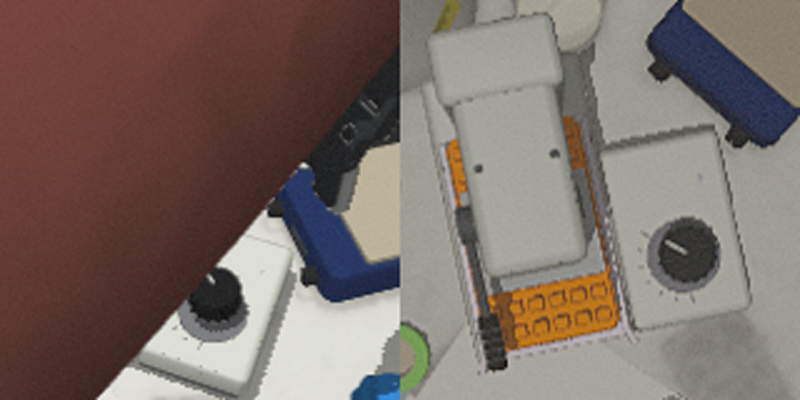

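The knob's line points up-left at (670,242), which is 130° clockwise from the front, and the knob is back up (grip point z ≈ 0.09). The lever is down at (490,340), the rack is home and the robot is clear.

```bash
python3 -c "
from plant import *
print(job_done())"
```

```text
the job is handed in; nothing more can be done
None
```

The job is handed in, but `job_done()` gave no verdict. In the last measurements and pictures the rack was home, the lever and pad were down (lowered in the grip, no snap), and the knob stood at run, sprung back up, with the arm clear at 31.6 s.

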